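# Sweep the loose capacitors into the parts bay

### The arm

A 6-joint arm with a two-finger parallel gripper is mounted at the origin on the work surface. World frame = base frame: x ahead of the robot, y to its left, z up, the work surface at z = 0. Lengths are in m, angles in rad, forces in N, time in s.
With the tool pointing down it reaches from about 0.425 to 0.95 m from the base axis. Payload 3.5 kg.
Tool frame: the origin (TCP) lies at the very end of the fingers, on their centre line; the grasp point (between the pads) lies 19 mm behind it (ctrl.grip_point_offset is the distance from the TCP to the grasp point, in m); z points along the fingers, y is the line along which they close (so a half turn about z gives the same grasp; the last joint's range is limited). The gripper opens to 85 mm and grips with 20 to 120 N. Pads are 22 mm wide; open, the fingers measure 114 mm over their backs; the gripper's body (76 mm by 85 mm) begins 54 mm behind the grasp point. The pads swing forward as they close: fully open they stand 13 mm farther back than shut.
Start: joints at [1.094, 0.286, 1.577, -0, 1.279, -0.15], TCP at [0.217, 0.639, 0.2] pointing down, gripper open.
Joint ranges: [-2.77, 2.77], [-0.9, 2.22], [0.21, 2.48], [-1.53, 4.67], [0.24, 2.81], [-2.84, 2.84]. Speed limits (rad/s): [2.79, 2.79, 3.14, 3.14, 3.14, 3.14].

### API

Orientations are given as a unit quaternion [x, y, z, w].
In Python, from plant import ctrl gives the robot as it stands. The module is installed in compiled form; this text tells all that it offers.
- The arm moves only by the shell command python3 -m pendant 'ROWS' [OPENING] [FORCE]. ROWS is JSON, a list of rows, each an object of numbers: "dx", "dy", "dz": the shift along the tool's x, y, z in cm; "twist": the turn about the tool's z in degrees. A call has 1 to 10 rows; each row is the pose to reach, as a shift and turn from the pose commanded when the call began, along the tool's axes at that moment; what a row does not reach only later rows make up. A row lasts 1/8 s, in which the tool goes at most 62.5 mm and 10.7 degrees, less where a joint would pass 70% of its speed; a pose out of reach is approached as far as the arm can. A call with a gripper value outside its range is refused whole. OPENING is the opening in per cent of the stroke, from 0 (shut) to 100 (fully open), set as the call begins (- or left out, the last holds). The fingers move at their own pace and stop on an object; FORCE is the grip in N (left out, the last holds). Time passes only in rows, so rows that repeat a pose let the fingers close. It gives the time, the measured TCP pose, the force, the opening and the grip force at its end, in the units of the state.
- ctrl.get_state(): the state, without advancing time (a new reading comes with each control period).
- ctrl.read_camera(name): name is "scene" or "side" or "wrist"; returns a dict with "img" (420x560x3 uint8, red, green, blue), "depth" (420x560 float32, m along the optical axis (not along the pixel's ray), 0 where there is no reading), "camera_matrix" (3x3 intrinsics, pixels), "distortion" ([k1, k2, p1, p2, k3] as OpenCV has them; the pictures are not rectified), "xyz" and "rotation" of the camera in the world; the wrist camera has in their place "tool_from_camera" (4x4, takes a point from camera to tool coordinates, whose origin is the TCP and whose axes are the flange's). Camera axes: x right, y up, looking along -z (the intrinsics and any distortion apply to the point x, -y, -z); pixel columns grow to the right and rows downward; lengths in m; the calibration is good to about 2 mm. A picture is of the moment at which its call begins: read the wrist's pose just before it.
- ctrl.sign_off(): hands the job in; it is judged then, once.
The state is a dict: "time": time; "qpos": joint angles; "dq": joint speeds; "joint_efforts": joint torques, N m; "eef_pos": TCP position; "tcp_rot": TCP orientation; "contact_force": force on the tool from outside, world axes, zero at the start; "wrist_torque": the same for the moment, N m; "opening": opening from 0.0 (shut) to 1.0 (fully open); "finger_force": force on a finger pad.
Only numpy, scipy, OpenCV 4.12 (cv2) and the standard library are available. Lean on these libraries where they do the work, as an engineer would, in place of code of your own. Each camera call takes 0.05 s, during which the arm holds its last target. There are 200 camera calls.

### The job

Three small capacitors are standing loose on the bench. Take the straightedge by its wooden post, stand it on the bench behind them, gather all three in a row against its face while they are still outside the three-sided aluminium bay, and push them together as one group through its open side until all three are fully inside, still upright; do not touch the capacitors with the gripper. Then let go and leave the straightedge standing upright on the bench.

Things in the scene. Friction and masses are not known exactly. Their poses are not given: they have to be found in the camera images.
- straightedge: Loose aluminium L-section straightedge, 190 mm long (x), 0.28 kg. Origin: underside, on the axis of its square wooden post (26 x 26 mm, top 80 mm above the bench); z up. Flat pushing face, 26 mm tall, looks to its +y, 25 mm from the origin; foot 5 mm thick reaches 20 mm to -y. Face starts towards the bay within 45 degrees. Gripped over 35 mm up the post, fingers clear the capacitors.
- cap_a: One of three identical small capacitor cans, loose, upright, outside the bay's open side: black sleeve, aluminium top with two brass stubs, 26 mm diameter, 28 mm tall (32 with stubs), about 30 g. Origin: centre of underside; z up. A bigger can (36 mm diameter, 65 mm tall) elsewhere is not one of them.
- cap_b: One of three identical small capacitor cans, loose, upright, outside the bay's open side: black sleeve, aluminium top with two brass stubs, 26 mm diameter, 28 mm tall (32 with stubs), about 30 g. Origin: centre of underside; z up. A bigger can (36 mm diameter, 65 mm tall) elsewhere is not one of them.
- cap_c: One of three identical small capacitor cans, loose, upright, outside the bay's open side: black sleeve, aluminium top with two brass stubs, 26 mm diameter, 28 mm tall (32 with stubs), about 30 g. Origin: centre of underside; z up. A bigger can (36 mm diameter, 65 mm tall) elsewhere is not one of them.
- bay: Three-sided bay of plain aluminium walls fixed to the bench, no floor, open on its -y side (the mouth), wide enough for the straightedge to follow in. Origin: middle of the mouth, at bench level; +y points into the bay, x along the mouth, z up. Inside 240 mm wide (x -120 to 120), 100 mm deep (y 0 to 100); walls 6 mm thick, 30 mm tall.
Not all that is in view belongs to the job. Leave any pink or red look-alike of the cap_a alone.

How it is judged:
By the outcome, as a careful person would: the job done as asked, in the order asked, and still so for the second after the job is handed in, with the robot touching nothing.
It also fails if it takes over 45 s, if anything falls off the work surface, if the arm or the gripper's body presses on something with over 40 N, if the wrist force passes 120 N, or if a joint passes its speed limit or range.

## Working session

There is one attempt and no reset: what is moved stays moved. The work goes in short steps, Python scripts to look and compute and a shell command to move; the robot and the scene stay as the last step left them, time stands still between calls to the robot, and variables do not carry over. Pictures are saved under pics/ and viewed, at most 10 in all, crops included, and the job is handed in when it is done.

```bash
mkdir -p pics; cat > h.py <<'E'
import numpy as np, cv2
from scipy.spatial.transform import Rotation as R
from plant import ctrl
def cam(name):
    s=ctrl.get_state(); c=ctrl.read_camera(name)
    if name=="wrist":
        T=np.eye(4); T[:3,:3]=R.from_quat(s["tcp_rot"]).as_matrix(); T[:3,3]=s["eef_pos"]
        M=T@np.array(c["tool_from_camera"])
    else:
        M=np.eye(4); r=np.array(c["rotation"]); M[:3,:3]=r if r.shape==(3,3) else R.from_quat(r).as_matrix(); M[:3,3]=c["xyz"]
    c["M"]=M; return c
def rays(c,px):
    p=cv2.undistortPoints(np.array(px,float).reshape(-1,1,2),np.array(c["camera_matrix"]),np.array(c["distortion"])).reshape(-1,2)
    d=np.c_[p[:,0],-p[:,1],-np.ones(len(p))]
    return d@c["M"][:3,:3].T
def plane(c,px,z):
    d=rays(c,px); o=c["M"][:3,3]; return o+d*((z-o[2])/d[:,2])[:,None]
def cloud(c,px):
    px=np.array(px); z=c["depth"][px[:,1],px[:,0]]; return c["M"][:3,3]+rays(c,px)*z[:,None]
def topdown(c,x0,x1,y0,y1,z,s):
    # rectify onto plane z; image cols = y decreasing (left=+y), rows = x decreasing ; s px per m
    W=int((y1-y0)*s);H=int((x1-x0)*s)
    X=x1-np.arange(H)/s; Y=y1-np.arange(W)/s
    g=np.stack(np.meshgrid(X,Y,indexing='ij'),-1).reshape(-1,2); P=np.c_[g,np.full(len(g),z)]
    M=np.linalg.inv(c["M"]); q=P@M[:3,:3].T+M[:3,3]; q[:,1:]*=-1
    uv,_=cv2.projectPoints(q,np.zeros(3),np.zeros(3),np.array(c["camera_matrix"]),np.array(c["distortion"]))
    uv=uv.reshape(H,W,2).astype(np.float32)
    return cv2.remap(c["img"],uv[...,0],uv[...,1],cv2.INTER_LINEAR)
E
python3 - <<'E'
from h import *
a=[cam(n) for n in("scene","side")]
for n,c in zip("ab",a):
    print(c["M"].round(3).tolist(), np.array(c["camera_matrix"])[0,0], c["distortion"]); cv2.imwrite(f"pics/{n}.png",c["img"][...,::-1])
    np.savez(f"{n}.npz",**{k:c[k] for k in("img","depth","camera_matrix","distortion","M")})
print(ctrl.get_state())
E
```

```text
[[-0.221, -0.832, 0.509, 0.959], [0.975, -0.191, 0.112, 0.1], [0.004, 0.521, 0.853, 0.746], [0.0, 0.0, 0.0, 1.0]] 533.4403513607559 [0.05169487 0.         0.         0.         0.        ]
[[-0.998, 0.019, -0.064, 0.507], [-0.064, -0.555, 0.83, 0.676], [-0.02, 0.832, 0.555, 0.46], [0.0, 0.0, 0.0, 1.0]] 486.3102266101574 [-0.15585108  0.          0.          0.          0.        ]
{'time': 0.1, 'qpos': array([ 1.09399591e+00,  2.87092018e-01,  1.57804375e+00,  1.46086777e-05,
        1.27857922e+00, -1.49990997e-01]), 'dq': array([ 0.00165188, -0.00410144, -0.00318031, -0.00189513, -0.00073725,
        0.00033417]), 'joint_efforts': array([ 7.17760813e-04, -4.07299483e+01, -2.93697453e+01, -1.28150759e-04,
        3.50305512e-03,  3.88616115e-06]), 'eef_pos': array([0.21634677, 0.6386932 , 0.19836848]), 'tcp_rot': array([ 1.62680491e-01,  9.86678231e-01, -1.00732286e-03, -3.33799375e-04]), 'contact_force': array([-0.92677311, -0.84902751, -0.55702322]), 'wrist_torque': array([-1.71954195e-02, -7.71853015e-05,  3.29289103e-02]), 'finger_force': 0.0, 'opening': 1.002558703632266}
```

View pics/a.png

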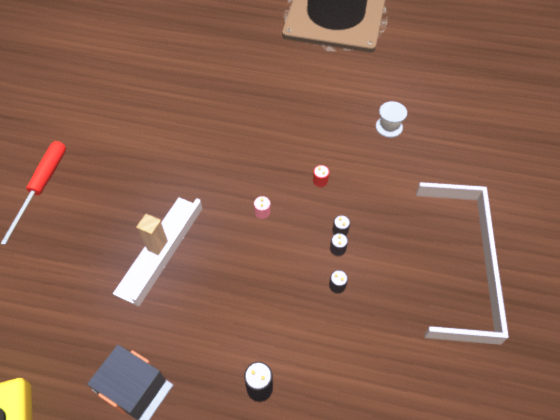

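View pics/b.png

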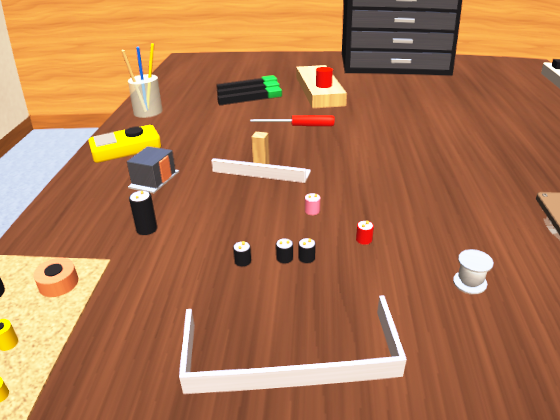

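The scene view shows the black caps at about (342,226), (340,243) and (339,281). The pink and red decoys are at (262,207) and (321,175), the big can at (259,380), the straightedge along (118,293)-(200,205) with its post top at (151,222), and the bay on the right with its mouth to the left. The side view agrees with this.

```bash
python3 - <<'E'
from h import *
L=lambda n:dict(np.load(n+".npz"))
c=L("a"); img=c["img"].astype(int)
hsv=cv2.cvtColor(c["img"],cv2.COLOR_RGB2HSV)
m=((hsv[...,1]<70)&(hsv[...,2]>130)).astype(np.uint8)
m=cv2.morphologyEx(m,cv2.MORPH_CLOSE,np.ones((3,3)))
n,lab,st,ce=cv2.connectedComponentsWithStats(m)
for i in range(1,n):
    if st[i,4]>30:
        h=.065 if st[i,4]>300 and ce[i,1]>350 else .028
        k=cv2.findContours((lab==i).astype(np.uint8),0,2)[0][0]
        print(ce[i].round(1),st[i,4],plane(c,[ce[i]],h).round(4)[0,:2])
# bay: wall-top points z~0.03 from depth ; straightedge: pts
ys,xs=np.nonzero(m); P=cloud(c,np.c_[xs,ys])
bay=P[(xs>410)&(ys>180)&(abs(P[:,2]-.03)<.005)]
r=cv2.minAreaRect((bay[:,:2]*1000).astype(np.float32)); print("bay",len(bay),r,cv2.boxPoints(r).tolist())
se=(xs>110)&(xs<210)&(ys>195)&(ys<305); S=P[se]
print(np.percentile(S[:,2],[1,20,50,80,99]))
for lo,hi in((-.002,.01),(.021,.031)):
    q=S[(S[:,2]>lo)&(S[:,2]<hi)]; r=cv2.minAreaRect((q[:,:2]*1000).astype(np.float32)); print(len(q),r,cv2.boxPoints(r).round(1).tolist())
# post top
g=np.stack(np.meshgrid(np.arange(130,175),np.arange(205,265)),-1).reshape(-1,2); Q=cloud(c,g); t=Q[(Q[:,2]>.074)&(Q[:,2]<.09)]
print("post",len(t),cv2.minAreaRect((t[:,:2]*1000).astype(np.float32)),t.mean(0))
# big crop rectified of region
cv2.imwrite("pics/td.png",topdown(c,.2,.85,-.3,.45,.028,800)[...,::-1])
E
```

```text
[391.1 118.6] 884 [0.2874 0.1503]
[321.  170.9] 125 [0.4277 0.0504]
[470.1 264.2] 2940 [0.5479 0.2984]
[ 16.7 218.4] 319 [ 0.6247 -0.3941]
[157.2 250.3] 3392 [ 0.63   -0.1642]
[261.7 202.6] 183 [ 0.511  -0.0308]
[341.6 221.5] 180 [0.5172 0.0999]
[339.3 239.9] 184 [0.5507 0.1019]
[338.9 277.3] 211 [0.613  0.1118]
[123.1 377.4] 2404 [ 0.8266 -0.1304]
[257.8 375.2] 538 [0.7873 0.0336]
[156.8 400.4] 432 [ 0.8438 -0.0798]
bay 1478 ((532.883056640625, 282.8027038574219), (255.1864471435547, 108.2310791015625), 7.840153694152832) [[399.1006164550781, 319.0074462890625], [413.8644104003906, 211.7880401611328], [666.66552734375, 246.59796142578125], [651.9017333984375, 353.8173828125]]
[-0.0019718   0.00329782  0.00565881  0.02455579  0.08097741]
2008 ((606.8959350585938, -171.65408325195312), (52.35920715332031, 206.32916259765625), 78.37004089355469) [[500.6000061035156, -176.5], [702.7000122070312, -218.10000610351562], [713.2000122070312, -166.8000030517578], [511.1000061035156, -125.19999694824219]]
713 ((616.44921875, -164.85369873046875), (35.786895751953125, 189.6455535888672), 78.5648193359375) [[520.0, -163.60000610351562], [705.7999877929688, -201.1999969482422], [712.9000244140625, -166.10000610351562], [527.0999755859375, -128.5]]
post 299 ((614.889892578125, -172.79771423339844), (26.59147071838379, 25.96359634399414), 75.35443878173828) [ 0.61563783 -0.17206313  0.07866595]
```

View pics/td.png

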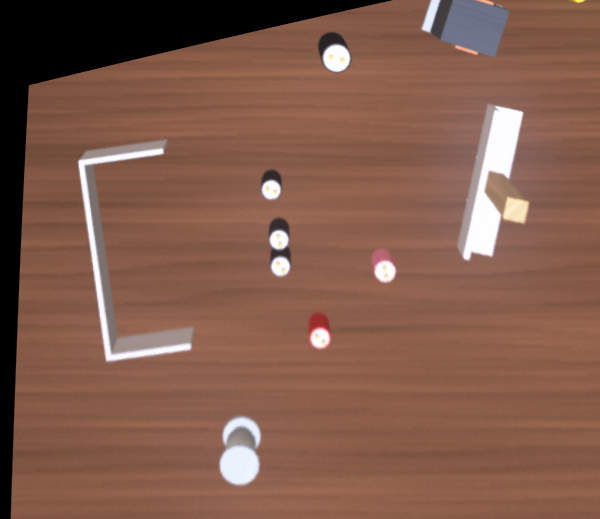

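The caps lie almost in a line parallel to the bay mouth, about 125 mm outside it. The bay yaw is about 7.8° and the straightedge yaw about -11.4°. I'll carry the straightedge over the pink decoy and set it down behind the caps. First I'll move above the post.

```bash
python3 -m pendant '[{"dx":-2,"dy":-2},{"dx":-6,"dy":-6},{"dx":-10,"dy":-10},{"dx":-14,"dy":-14},{"dx":-18,"dy":-18},{"dx":-22,"dy":-22},{"dx":-26,"dy":-26},{"dx":-30,"dy":-30},{"dx":-34,"dy":-34},{"dx":-38,"dy":-38}]' 100 40
python3 -m pendant '[{"dx":-4,"dy":-4},{"dx":-8,"dy":-8},{"dx":-12,"dy":-12},{"dx":-16,"dy":-16},{"dx":-20,"dy":-20,"twist":-2},{"dx":-23.5,"dy":-23.6,"twist":-5},{"dx":-25.2,"dy":-25.4,"twist":-7.3},{"dx":-25.8,"dy":-26,"twist":-7.3},{"dx":-25.8,"dy":-26,"twist":-7.3}]'
python3 - <<'E'
from h import *
c=cam("wrist"); s=ctrl.get_state(); Rm=R.from_quat(s["tcp_rot"]).as_matrix()
print(s["eef_pos"].round(4),Rm.round(3).tolist(),s["time"])
g=np.stack(np.meshgrid(np.arange(560),np.arange(420)),-1).reshape(-1,2); g=g[c["depth"].ravel()>0]; Q=cloud(c,g)
near=np.hypot(Q[:,0]-.6156,Q[:,1]+.172)<.12
for lo,hi in((.073,.087),(.022,.03)):
    t=Q[near&(Q[:,2]>lo)&(Q[:,2]<hi)]
    if len(t): r=cv2.minAreaRect((t[:,:2]*1000).astype(np.float32)); print(lo,len(t),r,t.mean(0).round(4),cv2.boxPoints(r).round(1).tolist())
cv2.imwrite("pics/w1.png",c["img"][...,::-1])
E
```

```text
[0.2164 0.6388 0.1985] [[-0.947, 0.321, -0.001], [0.321, 0.947, -0.002], [0.0, -0.002, -1.0]] 0.15$[0]: bad value
$[0]: bad value
```

View pics/w1.png

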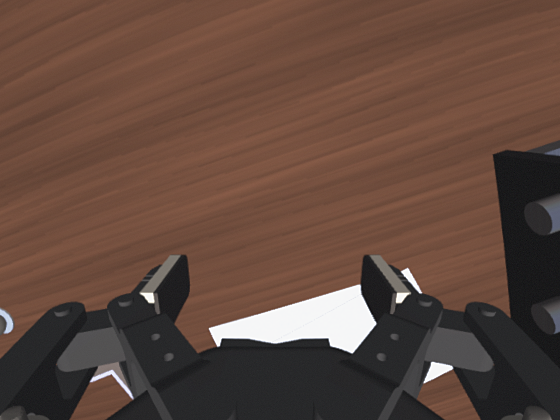

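The wrist picture shows bare bench between the fingers at the start pose, because the move was refused. Each row probably needs all four keys.

```bash
python3 -m pendant '[{"dx":-2,"dy":-2,"dz":0,"twist":0},{"dx":-6,"dy":-6,"dz":0,"twist":0},{"dx":-10,"dy":-10,"dz":0,"twist":0},{"dx":-14,"dy":-14,"dz":0,"twist":0},{"dx":-18,"dy":-18,"dz":0,"twist":0},{"dx":-22,"dy":-22,"dz":0,"twist":0},{"dx":-26,"dy":-26,"dz":0,"twist":0},{"dx":-30,"dy":-30,"dz":0,"twist":0},{"dx":-34,"dy":-34,"dz":0,"twist":0},{"dx":-38,"dy":-38,"dz":0,"twist":0}]' 100 40
```

```text
time: 1.4
eef_pos: [0.4549, 0.1557, 0.1996]
tcp_rot: [0.163, 0.987, 0.0, 0.0]
contact_force: [0.8, -0.3, 0.7]
opening: 1.002
finger_force: 0.0
```

```bash
python3 -m pendant '[{"dx":-4,"dy":-4,"dz":0,"twist":0},{"dx":-8,"dy":-8,"dz":0,"twist":0},{"dx":-12,"dy":-12,"dz":0,"twist":0},{"dx":-16,"dy":-16,"dz":0,"twist":0},{"dx":-20,"dy":-20,"dz":0,"twist":-2},{"dx":-23.5,"dy":-23.6,"dz":0,"twist":-5},{"dx":-25.2,"dy":-25.4,"dz":0,"twist":-7.3},{"dx":-25.8,"dy":-26,"dz":0,"twist":-7.3},{"dx":-25.8,"dy":-26,"dz":0,"twist":-7.3}]'
python3 - <<'E'
from h import *
c=cam("wrist"); s=ctrl.get_state(); Rm=R.from_quat(s["tcp_rot"]).as_matrix()
print(s["eef_pos"].round(4),Rm.round(3).tolist(),s["time"])
g=np.stack(np.meshgrid(np.arange(560),np.arange(420)),-1).reshape(-1,2); g=g[c["depth"].ravel()>0]; Q=cloud(c,g)
near=np.hypot(Q[:,0]-.6156,Q[:,1]+.172)<.12
for lo,hi in((.073,.087),(.022,.03)):
    t=Q[near&(Q[:,2]>lo)&(Q[:,2]<hi)]
    if len(t): r=cv2.minAreaRect((t[:,:2]*1000).astype(np.float32)); print(lo,len(t),r,t.mean(0).round(4),cv2.boxPoints(r).round(1).tolist())
cv2.imwrite("pics/w2.png",c["img"][...,::-1])
E
```

```text
time: 2.52
eef_pos: [0.6152, -0.1713, 0.1992]
tcp_rot: [0.1, 0.995, 0.0, -0.0]
contact_force: [-0.4, -0.4, -0.3]
opening: 1.002
finger_force: 0.0
[ 0.6151 -0.1708  0.1993] [[-0.98, 0.198, -0.001], [0.198, 0.98, 0.001], [0.001, 0.001, -1.0]] 2.575
0.073 619 ((613.7349853515625, -174.69989013671875), (25.095775604248047, 25.771596908569336), 78.21177673339844) [ 0.6132 -0.1748  0.0806] [[598.5999755859375, -184.39999389648438], [623.7999877929688, -189.60000610351562], [628.9000244140625, -165.0], [603.7000122070312, -159.8000030517578]]
0.022 1046 ((615.9224853515625, -168.46530151367188), (36.0686149597168, 188.0479736328125), 77.92695617675781) [ 0.6126 -0.1539  0.0267] [[520.2000122070312, -166.39999389648438], [704.0999755859375, -205.8000030517578], [711.5999755859375, -170.5], [527.7999877929688, -131.1999969482422]]
```

View pics/w2.png

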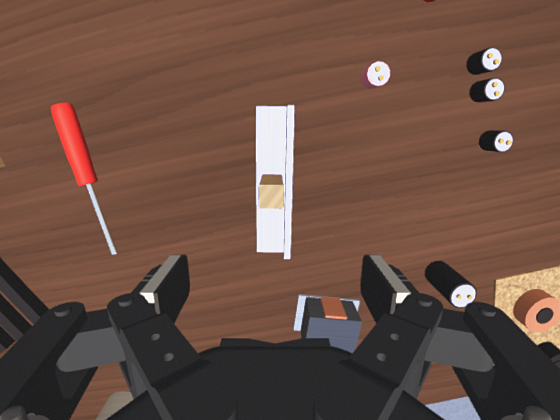

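The picture shows the post top at (271,193), with the straightedge square to the tool. I'll shift about -3 mm in y, descend 16 cm and close.

```bash
python3 -m pendant '[{"dx":0.1,"dy":-0.3,"dz":2,"twist":0},{"dx":0.1,"dy":-0.3,"dz":6,"twist":0},{"dx":0.1,"dy":-0.3,"dz":10,"twist":0},{"dx":0.1,"dy":-0.3,"dz":13.5,"twist":0},{"dx":0.1,"dy":-0.3,"dz":15.5,"twist":0},{"dx":0.1,"dy":-0.3,"dz":16,"twist":0},{"dx":0.1,"dy":-0.3,"dz":16,"twist":0}]' && python3 -m pendant '[{"dx":0,"dy":0,"dz":0,"twist":0},{"dx":0,"dy":0,"dz":0,"twist":0},{"dx":0,"dy":0,"dz":0,"twist":0},{"dx":0,"dy":0,"dz":0,"twist":0},{"dx":0,"dy":0,"dz":0,"twist":0},{"dx":0,"dy":0,"dz":0,"twist":0},{"dx":0,"dy":0,"dz":0,"twist":0},{"dx":0,"dy":0,"dz":0,"twist":0}]' 0 60
```

```text
time: 3.45
eef_pos: [0.6144, -0.1745, 0.0403]
tcp_rot: [0.099, 0.995, -0.0, 0.001]
contact_force: [0.5, -0.5, 0.1]
opening: 0.997
finger_force: 0.0
time: 4.45
eef_pos: [0.6144, -0.175, 0.0406]
tcp_rot: [0.099, 0.995, -0.001, 0.001]
contact_force: [-1.4, -0.7, 5.2]
opening: 0.282
finger_force: 61.1
```

```bash
python3 -m pendant '[{"dx":0,"dy":0,"dz":-1,"twist":0},{"dx":0,"dy":0,"dz":-4,"twist":0},{"dx":0,"dy":0,"dz":-7,"twist":0},{"dx":0.5,"dy":1.5,"dz":-8,"twist":0},{"dx":2,"dy":5,"dz":-8,"twist":-4},{"dx":4,"dy":9.5,"dz":-8,"twist":-8},{"dx":6,"dy":14,"dz":-8,"twist":-13},{"dx":7.5,"dy":18,"dz":-8,"twist":-17},{"dx":8.2,"dy":20,"dz":-8,"twist":-19.4},{"dx":8.3,"dy":20.5,"dz":-8,"twist":-19.4}]'
python3 - <<'E'
from h import *
c=cam("scene"); s=ctrl.get_state(); print(s["eef_pos"].round(4),R.from_quat(s["tcp_rot"]).as_matrix().round(3).tolist(),s["contact_force"].round(1))
cv2.imwrite("pics/s3.png",c["img"][...,::-1])
E
```

```text
time: 5.7
eef_pos: [0.5721, 0.0444, 0.1186]
tcp_rot: [-0.07, 0.998, 0.0, -0.001]
contact_force: [-0.6, -0.9, -2.2]
opening: 0.281
finger_force: 60.2
[0.5727 0.0439 0.119 ] [[-0.99, -0.139, -0.001], [-0.139, 0.99, 0.0], [0.001, 0.0, -1.0]] [ 0.2  0.5 -3.3]
```

View pics/s3.png

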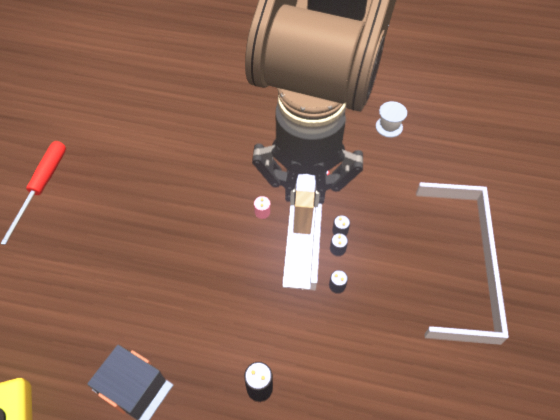

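The scene shows the straightedge raised at (303,245), parallel to the bay mouth and clear of pink (262,207) and the caps. I'll lower it here.

```bash
python3 -m pendant '[{"dx":0,"dy":0,"dz":1,"twist":0},{"dx":0,"dy":0,"dz":3,"twist":0},{"dx":0,"dy":0,"dz":5,"twist":0},{"dx":0,"dy":0,"dz":6.5,"twist":0},{"dx":0,"dy":0,"dz":7.3,"twist":0},{"dx":0,"dy":0,"dz":7.7,"twist":0},{"dx":0,"dy":0,"dz":7.9,"twist":0},{"dx":0,"dy":0,"dz":7.9,"twist":0}]'
python3 - <<'E'
from h import *
c=cam("scene"); s=ctrl.get_state(); print(s["eef_pos"].round(4),s["contact_force"].round(1))
hsv=cv2.cvtColor(c["img"],cv2.COLOR_RGB2HSV)
cv2.imwrite("pics/s4.png",cv2.resize(c["img"][140:360,230:520,::-1],None,fx=2.7,fy=2.7,interpolation=2))
E
```

```text
time: 6.75
eef_pos: [0.5735, 0.043, 0.0411]
tcp_rot: [-0.07, 0.998, -0.0, 0.0]
contact_force: [0.8, -0.3, -1.2]
opening: 0.279
finger_force: 60.2
[0.5736 0.043  0.0412] [ 0.8  0.5 -2.5]
```

View pics/s4.png

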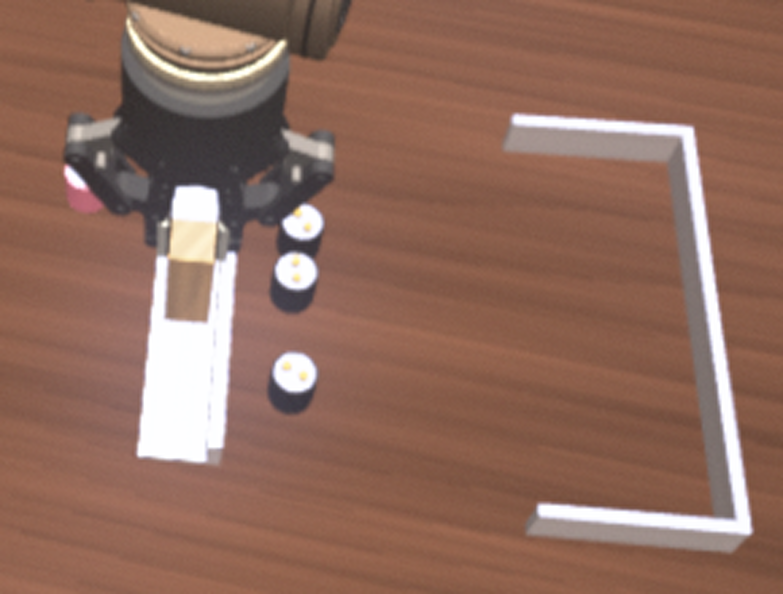

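```bash
python3 -m pendant '[{"dx":0,"dy":0,"dz":0.05,"twist":0},{"dx":0,"dy":0,"dz":0.1,"twist":0},{"dx":0,"dy":0,"dz":0.1,"twist":0}]'
```

```text
time: 7.18
eef_pos: [0.5735, 0.0429, 0.0405]
tcp_rot: [-0.07, 0.998, -0.0, 0.0]
contact_force: [-2.2, 0.7, 3.0]
opening: 0.28
finger_force: 60.7
```

The straightedge now rests on the bench. Next is a slow push to gather the caps.

```bash
python3 -m pendant '[{"dx":0,"dy":0.3,"dz":0,"twist":0},{"dx":0,"dy":0.7,"dz":0,"twist":0},{"dx":0,"dy":1.2,"dz":0,"twist":0},{"dx":0,"dy":1.7,"dz":0,"twist":0},{"dx":0,"dy":2.2,"dz":0,"twist":0},{"dx":0,"dy":2.7,"dz":0,"twist":0},{"dx":0,"dy":3.3,"dz":0,"twist":0},{"dx":0,"dy":3.9,"dz":0,"twist":0},{"dx":0,"dy":4.5,"dz":0,"twist":0},{"dx":0,"dy":5.0,"dz":0,"twist":0}]'
python3 -m pendant '[{"dx":0,"dy":0.5,"dz":0,"twist":0},{"dx":0,"dy":1,"dz":0,"twist":0},{"dx":0,"dy":1.6,"dz":0,"twist":0},{"dx":0,"dy":2.2,"dz":0,"twist":0},{"dx":0,"dy":2.8,"dz":0,"twist":0},{"dx":0,"dy":3.4,"dz":0,"twist":0},{"dx":0,"dy":4.0,"dz":0,"twist":0},{"dx":0,"dy":4.5,"dz":0,"twist":0},{"dx":0,"dy":4.8,"dz":0,"twist":0},{"dx":0,"dy":5.0,"dz":0,"twist":0}]'
python3 - <<'E'
from h import *
c=cam("scene"); s=ctrl.get_state(); print(s["eef_pos"].round(4),s["contact_force"].round(1))
cv2.imwrite("pics/s5.png",cv2.resize(c["img"][140:360,230:520,::-1],None,fx=2.7,fy=2.7,interpolation=2))
E
```

```text
time: 8.43
eef_pos: [0.5672, 0.0924, 0.0407]
tcp_rot: [-0.07, 0.998, -0.001, 0.001]
contact_force: [1.0, -4.6, 6.1]
opening: 0.282
finger_force: 61.1
time: 9.68
eef_pos: [0.5602, 0.1418, 0.0407]
tcp_rot: [-0.07, 0.998, -0.001, 0.001]
contact_force: [0.9, -5.7, 7.0]
opening: 0.284
finger_force: 61.2
[0.5601 0.142  0.0406] [ 0.7 -4.2  5.8]
```

View pics/s5.png

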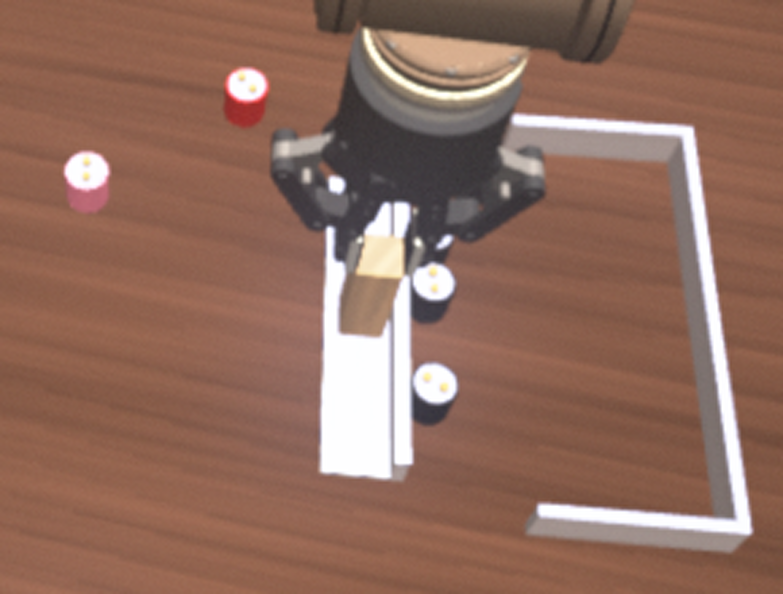

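All three caps are against the face, the third partly hidden at (440,245), with the others at (433,285) and (434,385) and still outside. The straightedge end clears the lower wall by about 17 mm. I'll push another 10.5 cm.

```bash
python3 -m pendant '[{"dx":0,"dy":0.3,"dz":0,"twist":0},{"dx":0,"dy":0.8,"dz":0,"twist":0},{"dx":0,"dy":1.4,"dz":0,"twist":0},{"dx":0,"dy":2.0,"dz":0,"twist":0},{"dx":0,"dy":2.6,"dz":0,"twist":0},{"dx":0,"dy":3.2,"dz":0,"twist":0},{"dx":0,"dy":3.8,"dz":0,"twist":0},{"dx":0,"dy":4.4,"dz":0,"twist":0},{"dx":0,"dy":5.0,"dz":0,"twist":0},{"dx":0,"dy":5.5,"dz":0,"twist":0}]'
python3 -m pendant '[{"dx":0,"dy":0.5,"dz":0,"twist":0},{"dx":0,"dy":1,"dz":0,"twist":0},{"dx":0,"dy":1.6,"dz":0,"twist":0},{"dx":0,"dy":2.2,"dz":0,"twist":0},{"dx":0,"dy":2.8,"dz":0,"twist":0},{"dx":0,"dy":3.4,"dz":0,"twist":0},{"dx":0,"dy":4.0,"dz":0,"twist":0},{"dx":0,"dy":4.5,"dz":0,"twist":0},{"dx":0,"dy":4.8,"dz":0,"twist":0},{"dx":0,"dy":5.0,"dz":0,"twist":0}]'
python3 - <<'E'
from h import *
c=cam("side"); s=ctrl.get_state(); print(s["eef_pos"].round(4),s["contact_force"].round(1))
cv2.imwrite("pics/s6.png",c["img"][...,::-1])
E
```

```text
time: 10.98
eef_pos: [0.5524, 0.1964, 0.0406]
tcp_rot: [-0.07, 0.998, -0.001, 0.001]
contact_force: [0.8, -5.5, 6.8]
opening: 0.278
finger_force: 61.2
time: 12.22
eef_pos: [0.5453, 0.2457, 0.0407]
tcp_rot: [-0.07, 0.998, -0.001, 0.001]
contact_force: [0.6, -4.2, 6.3]
opening: 0.283
finger_force: 61.2
[0.5452 0.246  0.0406] [-0.4 -4.3  6.8]
```

View pics/s6.png

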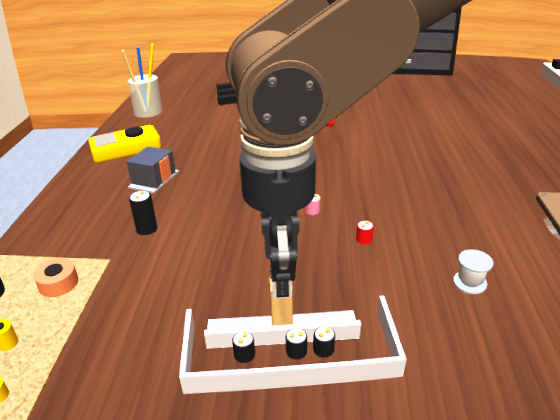

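All three caps are upright inside the bay, at (243,346), (296,343) and (324,340). Now I'll ease the pressure off, release and rise.

```bash
python3 -m pendant '[{"dx":0,"dy":-0.05,"dz":-0.05,"twist":0},{"dx":0,"dy":-0.05,"dz":-0.1,"twist":0}]'
python3 -m pendant '[{"dx":0,"dy":0,"dz":0,"twist":0},{"dx":0,"dy":0,"dz":0,"twist":0},{"dx":0,"dy":0,"dz":0,"twist":0},{"dx":0,"dy":0,"dz":0,"twist":0},{"dx":0,"dy":0,"dz":0,"twist":0},{"dx":0,"dy":0,"dz":0,"twist":0},{"dx":0,"dy":0,"dz":0,"twist":0},{"dx":0,"dy":0,"dz":0,"twist":0}]' 100
python3 -m pendant '[{"dx":0,"dy":0,"dz":-1,"twist":0},{"dx":0,"dy":0,"dz":-3,"twist":0},{"dx":0,"dy":0,"dz":-6,"twist":0},{"dx":0,"dy":0,"dz":-9,"twist":0},{"dx":0,"dy":0,"dz":-12,"twist":0},{"dx":0,"dy":0,"dz":-15,"twist":0},{"dx":0,"dy":0,"dz":-17,"twist":0},{"dx":0,"dy":0,"dz":-18,"twist":0},{"dx":0,"dy":0,"dz":-18,"twist":0}]'
python3 - <<'E'
from h import *
c=cam("side"); s=ctrl.get_state(); print(s["time"],s["eef_pos"].round(4),s["contact_force"].round(1))
cv2.imwrite("pics/s7.png",c["img"][...,::-1])
E
```

```text
time: 12.52
eef_pos: [0.5448, 0.2459, 0.0405]
tcp_rot: [-0.069, 0.998, 0.0, 0.0]
contact_force: [2.9, -1.2, 2.6]
opening: 0.282
finger_force: 60.6
time: 13.52
eef_pos: [0.5447, 0.2455, 0.0407]
tcp_rot: [-0.07, 0.998, 0.0, 0.0]
contact_force: [0.3, -0.1, -0.2]
opening: 0.999
finger_force: 0.0
time: 14.65
eef_pos: [0.5449, 0.2455, 0.2212]
tcp_rot: [-0.07, 0.998, 0.0, 0.0]
contact_force: [-0.3, 0.3, 0.2]
opening: 0.998
finger_force: 0.0
14.7 [0.5444 0.2454 0.22  ] [ 0.6  0.6 -0.8]
```

View pics/s7.png

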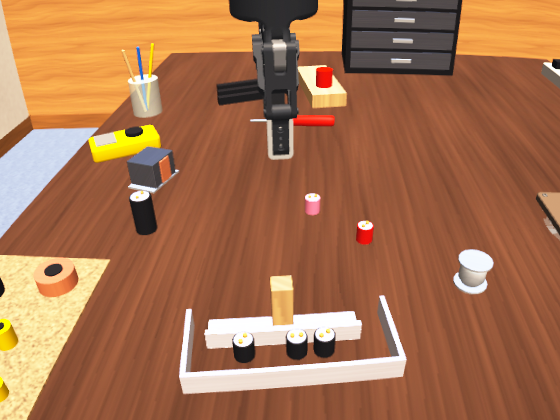

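The gripper is clear. The straightedge stands upright with its post at (283,300), and the caps are upright inside the bay. I'm handing in.

```bash
python3 -c "
from plant import ctrl
print(ctrl.sign_off())"
```

```text
the job is handed in; nothing more can be done
None
```

The job is handed in: the straightedge pushed all three capacitors into the bay as one group, the last picture shows them upright inside with it released and standing behind them, and the arm finished at about 15 s of the 45 s limit.

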